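# Line up the twist fastener and hold the control box cover shut

## Robot

A 6-joint arm with a two-finger parallel gripper is mounted at the origin on the work surface. World frame = base frame: x ahead of the robot, y to its left, z up, the work surface at z = 0. Lengths are in m, angles in rad, forces in N, time in s.
With the tool pointing down it reaches from about 0.375 to 0.975 m from the base axis. Payload 3.8 kg.
Tool frame: the origin (TCP) lies at the very end of the fingers, on their centre line; the grasp point (between the pads) lies 19 mm behind it (ctrl.tcp_to_grasp is the distance from the TCP to the grasp point, in m); z points along the fingers, y is the line along which they close (so a half turn about z gives the same grasp; the last joint's range is limited). The gripper opens to 88 mm and grips with 3 to 60 N. Pads are 18 mm wide; open, the fingers measure 123 mm over their backs; the gripper's body (75 mm by 187 mm) begins 45 mm behind the grasp point.
Start: joints at [-1.332, 0.264, 1.604, -0, 1.274, -0.037], TCP at [0.184, -0.649, 0.239] pointing down, gripper open.
Joint ranges: [-2.63, 2.63], [-0.94, 2.18], [0.31, 2.57], [-1.31, 4.45], [0, 2.66], [-2.55, 2.55]. Speed limits (rad/s): [2.57, 2.57, 3.14, 3.14, 3.14, 3.14].

## Interface

Orientations are given as [roll, pitch, yaw] about the fixed x, y, z axes, in that order (R = Rz(yaw) Ry(pitch) Rx(roll)).
In Python, from bench import ctrl gives the robot as it stands.
- The arm moves only by the shell command python3 -m jog 'ROWS' [FORCE]. ROWS is text: rows parted by semicolons, each of 7 numbers parted by spaces: the shift along the tool's x, y, z scaled (see below), then the turn, a rotation vector about the tool's x, y, z scaled (see below), then the closure in counts, from 0 (fully open) to 255 (shut). In form: dx dy dz wx wy wz grip; .... A call has 1 to 5 rows; each row shifts and turns the commanded pose from where the row before left it, along the tool's axes as they then stand; what a row does not reach is not made up. The controller multiplies each number of a shift by 0.8 m and each number of a turn by 0.15 rad. A row lasts 1/10 s, in which the tool goes at most 50 mm and 8.59 degrees, less where a joint would pass 70% of its speed; a pose out of reach is approached as far as the arm can. A call with a number of a shift or a turn outside -1 to 1 is refused whole. A call with a gripper value outside its range is refused whole. The fingers move at their own pace and stop on an object; FORCE is the grip in N (left out, the last holds). Time passes only in rows, so rows that do not move let the fingers close. It gives the time, the measured TCP pose, the force, the opening and the grip force at its end, in the units of the state.
- ctrl.sense(): the state, without advancing time (a new reading comes with each control period).
- ctrl.capture(name): name is "scene" or "top" or "wrist"; returns a dict with "color" (384x512x3 uint8, red, green, blue), "fx", "fy", "cx", "cy" (pixels), "k1" (the pictures are not rectified: a ray, as slopes to the right and down, at radius r is drawn at 1 + k1 r^2 times it, then the intrinsics apply), "pose" (4x4, takes a point from camera to world coordinates); the wrist camera has in their place "T_tool_cam" (4x4, takes a point from camera to tool coordinates, whose origin is the TCP and whose axes are the flange's). Camera axes: x right, y down, z forward; pixel columns grow to the right and rows downward; lengths in m; the calibration is good to about 2 mm. A picture is of the moment at which its call begins: read the wrist's pose just before it. There is no depth.
- ctrl.job_done(): hands the job in; it is judged then, once.
The state is a dict: "t": time; "qpos": joint angles; "qvel": joint speeds; "tau": joint torques, N m; "position": TCP position; "tool_rot": TCP orientation; "ft_force": force on the tool from outside, world axes, zero at the start; "wrist_torque": the same for the moment, N m; "opening": opening from 0.0 (shut) to 1.0 (fully open); "grasp_force": force on a finger pad.
Only numpy, scipy, OpenCV 4.12 (cv2) and the standard library are available. Lean on these libraries where they do the work, as an engineer would, in place of code of your own. Each camera call takes 0.05 s, during which the arm holds its last target. There are 200 camera calls.

## Task

Turn the red wing fastener on the control box until it lies in line with the long slot in the sprung blue cover. Then swing the cover down over it until it is fully shut on its black seal, and finish while still holding it pressed there, because it springs open if let go and I still have to twist the wing to lock it. Leave the padlock, the screwdriver and the mug alone.

Things in the scene. Friction and masses are not known exactly. Their poses are not given: they have to be found in the camera images.
- enclosure: Grey steel control box lying on its back, fixed to the bench, 220 (x) by 260 (y) by 100 mm high, open at the top. Origin: centre of its underside, on the bench; z up. Frame face (flat rim) 100 mm above it. Its -x edge carries the wing fastener on a 50 mm wide rail, its +x edge the cover's hinge. Yaw 45 to 105 degrees: hinge to the robot's left, fastener to its right.
- cover_hinge (a joint): Opening of the cover (rad): 0 shut on its seal, 1.15 fully open; a spring hinge always drives it open. Axis: along the enclosure's y, 105 mm along its +x and 105 mm above its underside. Spring torque less the cover's weight: about 0.5 N m open, 0.9 N m shut, so 5 to 6 N pushed down 165 mm from the hinge just balances it when shut; more is needed to press it on the seal.
- cover: Blue sheet cover, 4 mm thick, 350 g, 250 mm along the hinge (its y). Origin: on the hinge axis, mid-length, mid-thickness. Shut, its axes are the enclosure's. It spans 6 to 213 mm from the axis along its -x; +z is the outer face (white label), 107 mm above the bench when shut, free to be pushed down from above. Free edge about 300 mm above the bench when open.
- slot (a point): Centre of the long slot through the cover, on its outer face, 191 mm from the hinge axis, mid-width. 52 mm along the hinge direction (cover y) by 18 mm. The wing passes through only if in line with it to within about 0.15 rad; otherwise the cover lands on the wing and will not shut.
- wing: Red wing head of the quarter-turn stud: a flat bar 42 mm long (its y), 9 mm thick (its x), rounded top, to be gripped across its thickness from above. Origin: on the stud's vertical axis at the frame face (100 mm above the bench), 85 mm along the enclosure's -x from its centre; z up. The bar spans 10 to 29.5 mm above it. Round it only the flat frame face and the 4 mm seal strip.
- fastener (a joint): Turn of the wing fastener (rad), counter-clockwise seen from above positive, stops at -0.45 and 3.59. At 0 and at 3.14 the wing lies along the enclosure's y, in line with the slot; either will do. It starts between 0.65 and 2.49 and stays where it is left (friction 0.05 N m).
- seal: Black foam seal around the box opening, 4 mm proud of the frame face, gives up to 2.5 mm (about 3 N per mm); the cover meets the strip nearest the fastener, 167 mm from the hinge, just before it is shut. Origin: centre of the frame face, 100 mm above the bench.
- padlock: Brass padlock lying flat, body 34 by 40 by 18 mm with steel shackle, origin under the middle of its body. A bystander: leave it alone.
- screwdriver: Orange-handled screwdriver lying on the bench, about 200 mm long, origin under its middle. A bystander: leave it alone.
- mug: Blue mug, 82 mm across and 95 mm high, origin at the centre of its foot. A bystander: leave it alone.

How it is judged:
By the outcome, as a careful person would: the job done as asked, in the order asked, and still so for the second after the job is handed in, while the arm keeps its last pose, push and grip.
It also fails if it takes over 45 s, if anything falls off the work surface, if the arm or the gripper's body presses on something with over 40 N, if the wrist force passes 120 N, or if a joint passes its speed limit or range.

## Working session

There is one attempt and no reset: what is moved stays moved. The work goes in short steps, Python scripts to look and compute and a shell command to move; the robot and the scene stay as the last step left them, time stands still between calls to the robot, and variables do not carry over. Pictures are saved under pics/ and viewed, at most 10 in all, crops included, and the job is handed in when it is done.

```bash
ls; mkdir -p pics; python3 - <<'E'
from bench import ctrl
import cv2,numpy as np
s=ctrl.sense();print(s['position'],s['tool_rot'],s['opening'],s['ft_force'])
ims=[]
for n in("scene","top"):
    c=ctrl.capture(n);ims.append(c)
    cv2.imwrite(f'pics/{n}0.png',c['color'][:,:,::-1]);print(n,c['fx'],c['fy'],c['cx'],c['cy'],c['k1'],np.round(c['pose'],3).tolist())
    np.save(f'{n}0.npy',c,allow_pickle=True)
E
```

```text
pics
[ 0.18362834 -0.64880022  0.23738786] [-3.13936361e+00 -7.70871325e-05  2.75762581e-01] 0.9989197157693824 [0.238137   0.49389815 0.1538226 ]
scene 457.19326413924057 457.19326413924057 250.41979100720621 188.93249061191506 -0.1474637001710706 [[-0.339, 0.592, -0.731, 1.613], [0.941, 0.229, -0.25, 0.359], [0.02, -0.772, -0.635, 1.049], [0.0, 0.0, 0.0, 1.0]]
top 355.24697509869685 355.24697509869685 251.81243279369826 189.40037977604592 0.015013295994261563 [[-0.027, -0.983, 0.181, 0.335], [-1.0, 0.027, -0.003, -0.004], [-0.002, -0.181, -0.984, 1.042], [0.0, 0.0, 0.0, 1.0]]
```

View pics/top0.png

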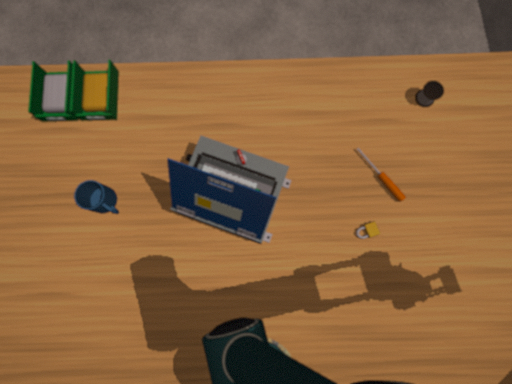

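View pics/scene0.png

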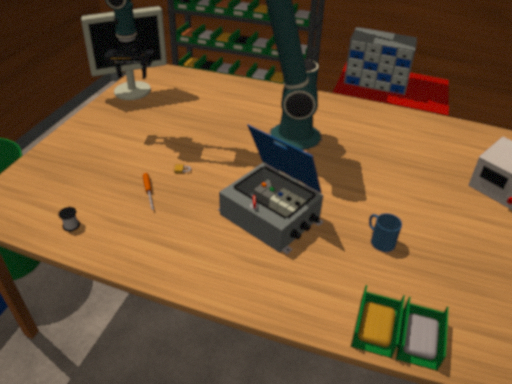

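The top view shows the box with its open cover. The hinge runs from about (172,208) to (267,238) on the robot's side, and the red wing is at (240,157). The scene view agrees, with the wing at (254,200), the cover leaning towards the robot, and the padlock and screwdriver off to the side. Next I'll enlarge both views to measure.

```bash
cat > h.py <<'E'
import numpy as np,cv2
def ray(c,uv,pose=None):
    P=c['pose'] if pose is None else pose
    x=(uv[0]-c['cx'])/c['fx'];y=(uv[1]-c['cy'])/c['fy'];X,Y=x,y
    for _ in range(20):
        k=1+c['k1']*(X*X+Y*Y);X,Y=x/k,y/k
    return P[:3,3],P[:3,:3]@np.array([X,Y,1])
def onz(c,uv,z,pose=None):
    o,d=ray(c,uv,pose);return o+d*(z-o[2])/d[2]
def red(c,box=None):
    hsv=cv2.cvtColor(c['color'],cv2.COLOR_RGB2HSV)
    m=((hsv[...,0]<6)|(hsv[...,0]>173))&(hsv[...,1]>150)&(hsv[...,2]>70)
    m=m.astype(np.uint8)
    if box: 
        k=np.zeros_like(m);k[box[1]:box[3],box[0]:box[2]]=1;m=m*k
    return m
E
python3 - <<'E'
from h import *
t=np.load('top0.npy',allow_pickle=True).item();s=np.load('scene0.npy',allow_pickle=True).item()
for c,b in((t,(220,140,265,175)),(s,(240,185,280,215))):
    m=red(c,b);ys,xs=np.nonzero(m);print(len(xs),xs.mean(),ys.mean(),onz(c,(xs.mean(),ys.mean()),.12), cv2.fitLine(np.c_[xs,ys].astype(np.float32),2,0,.01,.01).ravel())
a=cv2.resize(t['color'][120:250,155:300],None,fx=4,fy=4,interpolation=2)
cv2.imwrite('pics/t1.png',a[:,:,::-1])
b=cv2.resize(s['color'][120:250,210:330],None,fx=4.5,fy=4.5,interpolation=2)
cv2.imwrite('pics/s1.png',b[:,:,::-1])
E
```

```text
20 240.55 156.45 [0.59529381 0.02166605 0.12      ] [  0.36441886   0.93123513 240.55       156.45      ]
25 253.84 200.68 [0.59364448 0.02195763 0.12      ] [1.5862998e-01 9.8733813e-01 2.5384000e+02 2.0067999e+02]
```

View pics/t1.png

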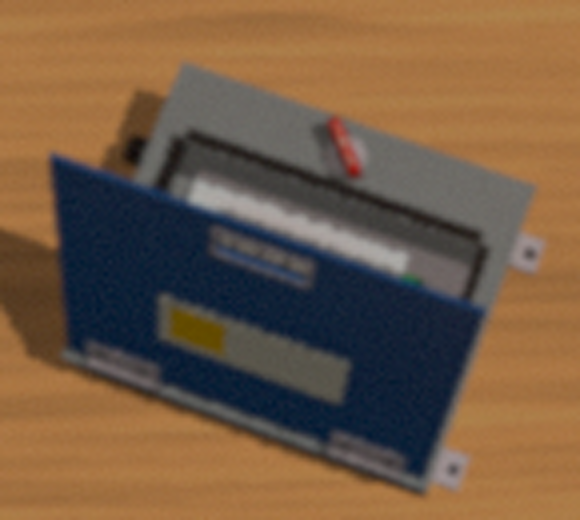

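View pics/s1.png

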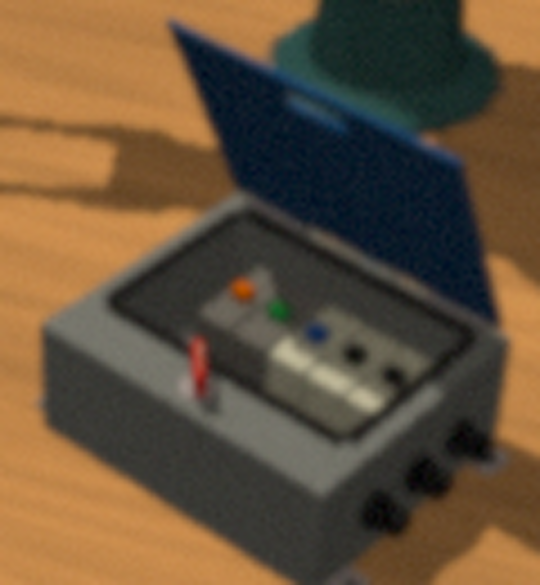

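The crops show the far rim corners at (183,65) and (533,187) in the top crop, and the hinge edge from (62,358) to (425,490). The wing runs from (333,120) to (355,175), about square to the rim edge. I'll work out the box frame and wing angle from these.

```bash
python3 - <<'E'
from h import *
t=np.load('top0.npy',allow_pickle=True).item();s=np.load('scene0.npy',allow_pickle=True).item()
p=lambda u,v,z:onz(t,(155+u/4-.4,120+v/4-.4),z)
q=lambda u,v,z:onz(s,(210+u/4.5-.4,120+v/4.5-.4),z)
A,B=p(183,65,.1),p(533,187,.1);C,D=p(62,358,.1),p(425,490,.1)
E,F=q(45,330,.1),q(322,493,.1);G=q(505,338,.1)
print(A,B,C,D,'\n',E,F,G)
for a,b in((A,B),(C,D),(F,E)):print(np.degrees(np.arctan2(*(a-b)[:2][::-1])),np.linalg.norm(a-b))
w=p(333,120,.128)-p(355,175,.128);print('wing',np.degrees(np.arctan2(w[1],w[0])),np.linalg.norm(w))
y=(A-B)/np.linalg.norm(A-B)
x=np.array([-y[1],y[0],0]) 
print('y',y, 'x',x,'mid edge',(A+B)/2,(E+F)/2)
E
```

```text
[0.66306196 0.13236119 0.1       ] [ 0.56939837 -0.10618374  0.1       ] [0.46080359 0.21328895 0.1       ] [ 0.36699106 -0.02604766  0.1       ] 
 [ 0.57553898 -0.10131736  0.1       ] [0.66415614 0.13335025 0.1       ] [0.46439485 0.21105435 0.1       ]
68.56277048433886 0.25627436341494786
68.59635939799654 0.25706576541764004
69.31203665911714 0.25084235768687857
wing 19.863743932593284 0.040665006547641935
y [0.36548169 0.93081853 0.        ] x [-0.93081853  0.36548169  0.        ] mid edge [0.61623017 0.01308873 0.1       ] [0.61984756 0.01601644 0.1       ]
```

```bash
cat >> h.py <<'E'
from scipy.spatial.transform import Rotation as Ro
def to(s,pos,rpy=None):
    R=Ro.from_euler('xyz',s['tool_rot']);d=R.inv().apply(np.array(pos)-s['position'])/.8
    w=(R.inv()*Ro.from_euler('xyz',rpy)).as_rotvec()/.15 if rpy is not None else None
    return np.round(d,4),None if w is None else np.round(w,3)
def show(s):print('t',round(s['t'],2),'p',np.round(s['position'],4),'rpy',np.round(s['tool_rot'],3),'f',np.round(s['ft_force'],1),'q',np.round(s['qpos'],2),s['opening'],s['grasp_force'])
E
python3 -m jog '0 0 -0.05 0 0 0 0;0 0 -0.05 0 0 0 0;0.02 -0.02 -0.045 0 0 0 0;0.04 -0.037 -0.02 0 0 0 0;0.045 -0.0417 0 0 0 0 0'
python3 -m jog '0.045 -0.0417 0 0 0 0 0;0.045 -0.0417 0 0 0 0 0;0.045 -0.0417 0 0 0 0 0;0.045 -0.0417 0 0 0 0 0;0.045 -0.0417 0 0 0 0 0'
python3 -m jog '0.045 -0.0417 0 0 0 0 0;0.045 -0.0417 0 0 0 0 0;0.045 -0.0417 0 0 0 0 0;0.045 -0.0417 0 0 0 0 0;0.045 -0.0417 0 0 0 0 0'
python3 - <<'E'
from h import *;from bench import ctrl
s=ctrl.sense();show(s);print(to(s,[.595,.022,.36],[np.pi,0,np.radians(20)]))
E
```

```text
t: 0.6
position: [0.2435, -0.5515, 0.3742]
tool_rot: [3.136, -0.001, 0.274]
ft_force: [0.9, 0.4, -0.0]
opening: 1.003
grasp_force: 0.0
t: 1.1
position: [0.3713, -0.3391, 0.3703]
tool_rot: [-3.141, 0.0, 0.275]
ft_force: [0.3, -0.7, 0.4]
opening: 0.999
grasp_force: 0.0
t: 1.6
position: [0.4991, -0.1297, 0.3704]
tool_rot: [3.142, 0.0, 0.276]
ft_force: [1.1, -0.1, -0.0]
opening: 1.004
grasp_force: 0.0
t 1.6 p [ 0.4991 -0.1297  0.3704] rpy [3.142 0.    0.276] f [ 1.1 -0.1 -0. ] q [-0.3  -0.1   1.75 -0.    1.48  0.99] 1.0041776597491194 0.0
(array([ 0.167 , -0.1498,  0.013 ]), array([ 0.   ,  0.002, -0.489]))
```

```bash
python3 -m jog '0.042 -0.0375 0 0 0 -0.16 130;0.042 -0.0375 0 0 0 -0.16 130;0.042 -0.0375 0 0 0 -0.17 130;0.041 -0.037 0 0 0 0 130;0 0 0 0 0 0 130'
python3 - <<'E'
from h import *;from bench import ctrl
s=ctrl.sense();show(s);c=ctrl.capture('wrist')
np.save('w0.npy',c,allow_pickle=True)
T=np.eye(4);T[:3,:3]=Ro.from_euler('xyz',s['tool_rot']).as_matrix();T[:3,3]=s['position']
P=T@c['T_tool_cam'];print(np.round(c['T_tool_cam'],3).tolist(),c['k1'])
m=red(c);n,l,st,ce=cv2.connectedComponentsWithStats(m)
for i in range(1,n):
    if st[i,4]>60:
        ct=cv2.findContours((l==i).astype(np.uint8),0,2)[0][0];r=cv2.minAreaRect(ct);b=cv2.boxPoints(r)
        q=np.array([onz(c,u,.128,P) for u in b]);e=[q[1]-q[0],q[2]-q[1]]
        e=max(e,key=np.linalg.norm);print(st[i],onz(c,ce[i],.128,P),np.degrees(np.arctan2(e[1],e[0]))%180,np.linalg.norm(q[1]-q[0]),np.linalg.norm(q[2]-q[1]))
cv2.imwrite('pics/w0.png',c['color'][:,:,::-1])
E
```

```text
t: 2.1
position: [0.5903, 0.0277, 0.3692]
tool_rot: [-3.139, 0.001, 0.355]
ft_force: [-0.7, 0.2, 0.4]
opening: 0.57
grasp_force: 0.0
t 2.1 p [0.5903 0.0277 0.3692] rpy [-3.139e+00  1.000e-03  3.550e-01] f [-0.7  0.2  0.4] q [0.   0.05 1.61 0.   1.48 1.22] 0.5704465097391882 0.0
[[-0.001, -0.946, -0.324, 0.084], [1.0, -0.001, -0.0, -0.0], [-0.0, -0.324, 0.946, -0.146], [0.0, 0.0, 0.0, 1.0]] 0.010397708496709816
[258 139   6  30 133] [0.59592528 0.02155821 0.128     ] 20.81476105364564 0.006859519843683665 0.04106224814260974
```

View pics/w0.png

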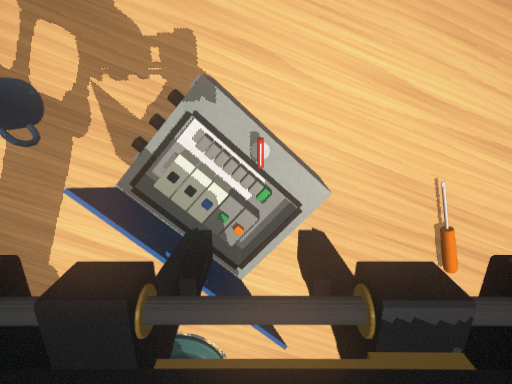

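The wrist view shows the wing at (261,152), lying at 20.8° with its centre at (0.596, 0.0216). The cover's free edge runs (65,190) to (285,345), close under the gripper body. I'll lean the gripper 5° away from the cover to clear it.

```bash
cat >> h.py <<'E'
YB=np.radians(68.7);ex=np.array([-np.sin(YB),np.cos(YB),0]);ey=np.array([np.cos(YB),np.sin(YB),0])
W=np.array([.5958,.0218,0])
def goal(s,pt,yaw,tilt=0,back=0.019):
    R=Ro.from_rotvec(tilt*ey)*Ro.from_euler('xyz',[np.pi,0,yaw])
    pos=np.array(pt)+back*R.as_matrix()[:,2]
    R0=Ro.from_euler('xyz',s['tool_rot'])
    return np.round(R0.inv().apply(pos-s['position'])/.8,4),np.round((R0.inv()*R).as_rotvec()/.15,3)
E
python3 - <<'E'
from h import *;from bench import ctrl
s=ctrl.sense();show(s);c=np.load('w0.npy',allow_pickle=True).item()
T=np.eye(4);T[:3,:3]=Ro.from_euler('xyz',s['tool_rot']).as_matrix();T[:3,3]=s['position'];P=T@c['T_tool_cam']
a,b=onz(c,(205,75),.1,P),onz(c,(330,191),.1,P);print(a,b,np.degrees(np.arctan2(*(a-b)[1::-1])))
print(goal(s,W+[0,0,.2],np.radians(20.8),.087),goal(s,W+[0,0,.126],np.radians(20.8),.087))
E
```

```text
t 2.15 p [0.5894 0.0254 0.3694] rpy [-3.141e+00  2.000e-03  3.530e-01] f [-1.2 -1.2 -0.4] q [0.   0.05 1.61 0.   1.48 1.22] 0.5238144174210663 0.0
[0.66421458 0.12544925 0.1       ] [ 0.57016962 -0.10714994  0.1       ] 67.98543618235928
(array([0.0049, 0.0058, 0.2354]), array([ 0.381, -0.419, -0.065])) (array([0.0051, 0.0059, 0.3279]), array([ 0.381, -0.419, -0.065]))
```

```bash
python3 -m jog '0 0 0 0.19 -0.21 -0.03 165;0 0 0.02 0.19 -0.21 -0.03 165;0 0 0.04 0 0 0 165;0 0 0.04 0 0 0 165;0 0 0 0 0 0 165'
python3 - <<'E'
from h import *;from bench import ctrl
s=ctrl.sense();show(s)
print(goal(s,W+[0,0,.2],np.radians(20.8),.087),goal(s,W+[0,0,.126],np.radians(20.8),.087))
E
```

```text
t: 2.65
position: [0.5793, 0.0241, 0.2841]
tool_rot: [-3.08, 0.074, 0.359]
ft_force: [0.3, -0.9, -0.7]
opening: 0.353
grasp_force: 0.0
t 2.65 p [0.5793 0.0241 0.2841] rpy [-3.08   0.074  0.359] f [ 0.3 -0.9 -0.7] q [-0.02  0.12  1.69  0.03  1.42  1.19] 0.35329808910146043 0.0
(array([0.0262, 0.0164, 0.1264]), array([-0.026,  0.063, -0.045])) (array([0.0331, 0.0221, 0.2185]), array([-0.026,  0.063, -0.045]))
```

```bash
python3 -m jog '0.033 0.022 0.03 0 0 0 165;0 0 0.04 0 0 0 165;0 0 0.04 0 0 0 165;0 0 0.035 0 0 0 165;0 0 0 0 0 0 165'
python3 - <<'E'
from h import *;from bench import ctrl
s=ctrl.sense();show(s)
print(goal(s,W+[0,0,.126],np.radians(20.8),.087))
c=ctrl.capture('wrist');t=ctrl.capture('scene')
a=np.hstack([cv2.resize(c['color'][:300],(512,300)),cv2.resize(t['color'][80:260,200:350],(250,300))])
cv2.imwrite('pics/w1.png',a[:,:,::-1])
E
```

```text
t: 3.15
position: [0.6019, 0.0211, 0.1688]
tool_rot: [-3.081, 0.071, 0.359]
ft_force: [-0.2, 0.2, 0.5]
opening: 0.356
grasp_force: 0.0
t 3.15 p [0.6019 0.0211 0.1688] rpy [-3.081  0.071  0.359] f [-0.2  0.2  0.5] q [-0.02  0.24  1.77  0.03  1.22  1.18] 0.355675053601593 0.0
(array([-0.0029, -0.0002,  0.0777]), array([-0.016,  0.039, -0.04 ]))
```

View pics/w1.png

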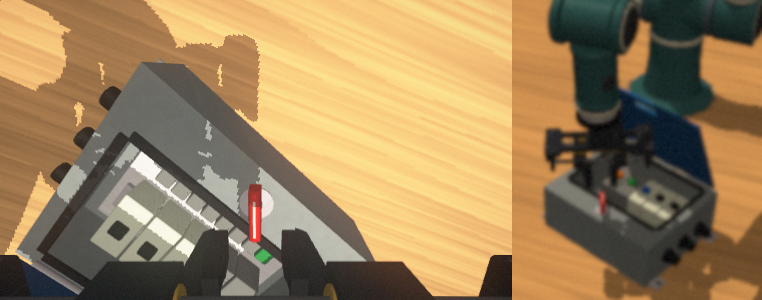

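The wing, at (255,215), lies centred between the fingers and the gripper clears the cover. I'll go down and grip.

```bash
python3 -m jog '-0.0015 0 0.03 0 0 0 165;-0.0015 0 0.03 0 0 0 165;0 0 0.0175 0 0 0 165;0 0 0 0 0 0 165' 
python3 - <<'E'
from h import *;from bench import ctrl
s=ctrl.sense();show(s)
print(goal(s,W+[0,0,.126],np.radians(20.8),.087))
E
```

```text
t: 3.65
position: [0.5975, 0.0229, 0.1108]
tool_rot: [-3.084, 0.064, 0.36]
ft_force: [-0.4, 0.8, -0.3]
opening: 0.356
grasp_force: 0.0
t 3.65 p [0.5975 0.0229 0.1108] rpy [-3.084  0.064  0.36 ] f [-0.4  0.8 -0.3] q [-0.02  0.28  1.84  0.03  1.11  1.18] 0.35635092237041416 0.0
(array([-0.0037, -0.0005,  0.0049]), array([ 0.001, -0.005, -0.033]))
```

```bash
python3 -m jog '-0.0035 0 0.004 0 0 0 165;0 0 0 0 0 0 255;0 0 0 0 0 0 255;0 0 0 0 0 0 255;0 0 0 0 0 0 255' 15
python3 -m jog '0 0 0 0 0 0 255;0 0 0 0 0 0 255'
python3 - <<'E'
from h import *;from bench import ctrl
s=ctrl.sense();show(s)
R=Ro.from_euler('xyz',s['tool_rot']);print(R.inv().apply([0,0,np.radians(48)])/.15, goal(s,W+[0,0,.126],np.radians(68.5),.087))
E
```

```text
t: 4.15
position: [0.5957, 0.0224, 0.1091]
tool_rot: [-3.085, 0.061, 0.36]
ft_force: [-1.0, 1.3, 3.9]
opening: 0.104
grasp_force: 15.0
t: 4.35
position: [0.5957, 0.0224, 0.1091]
tool_rot: [-3.085, 0.061, 0.36]
ft_force: [-0.6, 1.8, 5.7]
opening: 0.11
grasp_force: 15.0
t 4.35 p [0.5957 0.0224 0.1091] rpy [-3.085  0.061  0.36 ] f [-0.6  1.8  5.7] q [-0.02  0.28  1.84  0.03  1.1   1.17] 0.11041129639530108 15.000035489501897
[-0.34197276 -0.31779804 -5.56550832] (array([-0.0015, -0.0005,  0.0026]), array([ 0.016, -0.019, -5.58 ]))
```

```bash
python3 -m jog '0 0 -0.001 0 0 -0.6 255;0 0 0 0 0 -0.6 255;0 0 0 0 0 -0.6 255;0 0 0 0 0 0 255'
python3 -m jog '0 0 0 0 0 -0.7 255;0 0 0 0 0 -0.7 255;0 0 0 0 0 -0.7 255;0 0 0 0 0 0 255'
python3 - <<'E'
from h import *;from bench import ctrl
s=ctrl.sense();show(s)
print(goal(s,W+[0,0,.126],np.radians(68.5),.087),s['wrist_torque'])
E
```

```text
t: 4.75
position: [0.5955, 0.0227, 0.1091]
tool_rot: [-3.069, 0.044, 0.63]
ft_force: [0.8, 2.8, 2.4]
opening: 0.106
grasp_force: 15.0
t: 5.15
position: [0.5951, 0.023, 0.1091]
tool_rot: [-3.058, 0.02, 0.942]
ft_force: [-0.8, 4.9, 4.0]
opening: 0.107
grasp_force: 15.1
t 5.15 p [0.5951 0.023  0.1091] rpy [-3.058  0.02   0.942] f [-0.8  4.9  4. ] q [-0.02  0.28  1.84  0.04  1.1   0.59] 0.10749558247174724 15.103588729980402
(array([-0.0012, -0.0002,  0.0026]), array([ 0.009, -0.015, -1.693])) [ 0.57243023 -0.00653688 -0.06924968]
```

```bash
python3 -m jog '0 0 0 0 0 -0.6 255;0 0 0 0 0 -0.6 255;0 0 0 0 0 -0.5 255;0 0 0 0 0 0 255;0 0 0 0 0 0 255'
python3 -m jog '0 0 0 0 0 0 165;0 0 0 0 0 0 165;0 0 -0.03 0 0 0 165;0 0 -0.04 0 0 0 165;0 0 -0.03 0 0 0 165'
python3 - <<'E'
from h import *;from bench import ctrl
s=ctrl.sense();show(s);c=ctrl.capture('wrist')
T=np.eye(4);T[:3,:3]=Ro.from_euler('xyz',s['tool_rot']).as_matrix();T[:3,3]=s['position'];P=T@c['T_tool_cam']
m=red(c);n,l,st,ce=cv2.connectedComponentsWithStats(m)
i=1+np.argmax(st[1:,4]);ct=cv2.findContours((l==i).astype(np.uint8),0,2)[0][0];b=cv2.boxPoints(cv2.minAreaRect(ct))
q=np.array([onz(c,u,.128,P) for u in b]);e=max([q[1]-q[0],q[2]-q[1]],key=np.linalg.norm)
print(st[i],q.mean(0),np.degrees(np.arctan2(e[1],e[0]))%180)
cv2.imwrite('pics/w2.png',c['color'][:,:,::-1])
E
```

```text
t: 5.65
position: [0.5948, 0.0231, 0.1091]
tool_rot: [-3.055, -0.002, 1.194]
ft_force: [-1.9, 5.9, 3.7]
opening: 0.109
grasp_force: 15.1
t: 6.15
position: [0.6017, 0.0189, 0.1895]
tool_rot: [-3.057, 0.0, 1.196]
ft_force: [1.0, 0.0, 0.4]
opening: 0.35
grasp_force: 0.0
t 6.15 p [0.6017 0.0189 0.1895] rpy [-3.057  0.     1.196] f [1.  0.  0.4] q [-0.03  0.21  1.76  0.03  1.25  0.34] 0.35023377082412765 0.0
[247 174  12  53 453] [0.59577982 0.02364448 0.128     ] 68.69465702858443
```

View pics/w2.png

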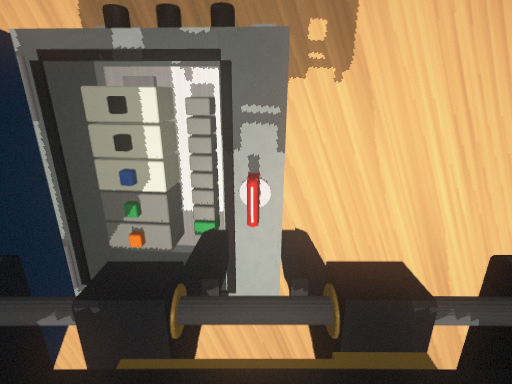

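The wing now lies at 68.7°, parallel to the rail edge in the picture (wing at (252,200)), so it is in line with the slot. Next I'll raise the arm, go over to the outer side of the cover, and push with closed fingers. I'll push off to one side so the wing stays reachable.

```bash
cat >> h.py <<'E'
H=np.array([.4188,.0908,.105])
def cov(phi,r=150,off=17.5,gap=0,y=65):
    n=np.sin(phi)*ex+np.cos(phi)*np.array([0,0,1])
    return H+(-r*np.cos(phi)+off)/1e3*ex+r/1e3*np.sin(phi)*np.array([0,0,1])+y/1e3*ey+(2+gap)/1e3*n
E
python3 -m jog '0 0 -0.05 0 0 0 255;0 0 -0.06 0 0 0 255;0 0 -0.06 0 0 0 255;0 0 -0.06 0 0 0 255;0 0 -0.04 0 0 0 255'
python3 - <<'E'
from h import *;from bench import ctrl
s=ctrl.sense();show(s);p=cov(1.15,165,gap=25);print(p,cov(1.15,165));p[2]=.40
print(goal(s,p,YB,0,0))
E
```

```text
t: 6.7
position: [0.6193, 0.012, 0.4073]
tool_rot: [-3.061, -0.001, 1.196]
ft_force: [0.2, -0.4, 0.2]
opening: 0.004
grasp_force: 0.0
t 6.7 p [0.6193 0.012  0.4073] rpy [-3.061e+00 -1.000e-03  1.196e+00] f [ 0.2 -0.4  0.2] q [-0.04  0.15  1.44  0.03  1.63  0.34] 0.004395647896173253 0.0
[0.46594194 0.14218573 0.26663521] [0.48720229 0.13389666 0.25642303]
(array([ 0.0813, -0.2364,  0.0284]), array([-0.54 , -0.009, -0.02 ]))
```

```bash
python3 -m jog '0 0 0 -0.54 0 0 255;0.016 -0.05 0 0 0 0 255;0.02 -0.058 0 0 0 0 255;0.02 -0.058 0 0 0 0 255;0.02 -0.058 0 0 0 0 255'
python3 - <<'E'
from h import *;from bench import ctrl
s=ctrl.sense();show(s)
print(goal(s,cov(1.15,165,gap=25),YB,0,0))
E
```

```text
t: 7.2
position: [0.4722, 0.1348, 0.4035]
tool_rot: [-3.137, 0.0, 1.195]
ft_force: [-0.6, 1.4, 0.2]
opening: 0.008
grasp_force: 0.0
t 7.2 p [0.4722 0.1348 0.4035] rpy [-3.137  0.     1.195] f [-0.6  1.4  0.2] q [ 0.23 -0.15  1.74  0.    1.55  0.6 ] 0.007968087372038784 0.0
(array([ 0.0057, -0.0099,  0.1711]), array([-0.029,  0.001, -0.026]))
```

```bash
python3 -m jog '0.005 -0.008 0.02 0 0 0 255;0 0 0.045 0 0 0 255;0 0 0.05 0 0 0 255;0 0 0.05 0 0 0 255;0 0 0 0 0 0 255'
python3 - <<'E'
from h import *;from bench import ctrl
s=ctrl.sense();show(s)
R=Ro.from_euler('xyz',s['tool_rot']);p0=s['position']
for ph,r in((1.15,165),(1.0,162),(.85,160),(.7,157),(.55,155),(.4,153),(.25,151),(.1,150),(0.03,150)):
    p=cov(ph,r,off=17.5*min(1,ph/.4));print(ph,np.round(p,3),np.round(R.inv().apply(p-p0)/.8,4));p0=p
E
```

```text
t: 7.7
position: [0.4643, 0.1395, 0.2654]
tool_rot: [-3.127, 0.007, 1.197]
ft_force: [-1.5, -0.3, -0.2]
opening: 0.007
grasp_force: 0.0
t 7.7 p [0.4643 0.1395 0.2654] rpy [-3.127  0.007  1.197] f [-1.5 -0.3 -0.2] q [ 0.24 -0.11  1.95  0.    1.31  0.61] 0.00749213061448186 0.0
1.15 [0.487 0.134 0.256] [0.004  0.0294 0.0108]
1.0 [0.506 0.127 0.242] [0.0002 0.0256 0.0172]
0.85 [0.523 0.12  0.227] [0.0002 0.0231 0.0195]
0.7 [0.537 0.115 0.208] [0.0002 0.0187 0.0233]
0.55 [0.548 0.11  0.188] [0.0002 0.0157 0.0247]
0.4 [0.557 0.107 0.166] [0.0002 0.0117 0.0265]
0.25 [0.568 0.102 0.144] [0.0002 0.0157 0.0274]
0.1 [0.577 0.099 0.122] [0.0002 0.0126 0.0277]
0.03 [0.581 0.097 0.111] [0.0001 0.005  0.013 ]
```

```bash
python3 -m jog '0.002 0.015 0.0055 0 0 0 255;0.002 0.0145 0.0055 0 0 0 255;0 0.0128 0.0086 0 0 0 255;0 0.0128 0.0086 0 0 0 255;0 0 0 0 0 0 255'
python3 - <<'E'
from h import *;from bench import ctrl
s=ctrl.sense();show(s)
print(goal(s,cov(1.0,162),YB,0,0))
c=ctrl.capture('scene');cv2.imwrite('pics/s2.png',cv2.resize(c['color'][60:270,190:360],None,fx=2.8,fy=2.8)[:,:,::-1])
E
```

```text
t: 8.2
position: [0.5124, 0.1274, 0.2497]
tool_rot: [-3.138, -0.001, 1.197]
ft_force: [-1.6, 0.6, 3.0]
opening: 0.005
grasp_force: 1.1
t 8.2 p [0.5124 0.1274 0.2497] rpy [-3.138e+00 -1.000e-03  1.197e+00] f [-1.6  0.6  3. ] q [ 0.19 -0.02  1.9   0.    1.26  0.57] 0.0053057878187973756 1.12987345084548
(array([-0.0039, -0.0069,  0.0091]), array([-0.025, -0.006, -0.013]))
```

View pics/s2.png

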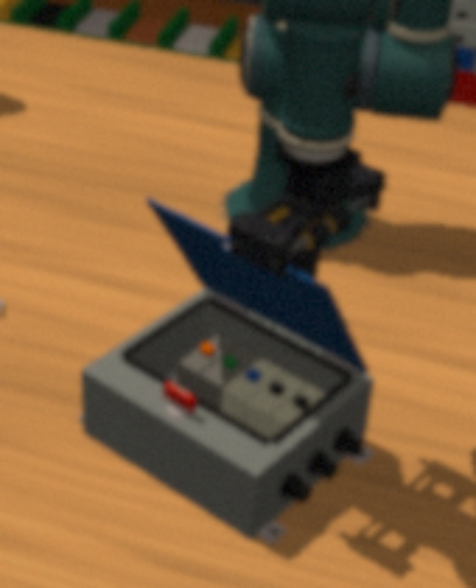

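The fingers are on the cover's outer face (about 3.4 N) and it is starting to close. The wing, at (180,395), lies along the rail.

```bash
python3 -m jog '-0.002 0.006 0.017 0 0 0 255;-0.001 0.01 0.012 0 0 0 255;0 0.01 0.0115 0 0 0 255;0 0.009 0.012 0 0 0 255;0 0 0 0 0 0 255'
python3 - <<'E'
from h import *;from bench import ctrl
s=ctrl.sense();show(s)
for ph,r in((.7,157),(.55,155)):print(goal(s,cov(ph,r),YB,0,0))
E
```

```text
t: 8.75
position: [0.536, 0.1151, 0.206]
tool_rot: [-3.136, 0.0, 1.198]
ft_force: [-2.1, 0.3, 4.1]
opening: 0.008
grasp_force: 1.7
t 8.75 p [0.536  0.1151 0.206 ] rpy [-3.136  0.     1.198] f [-2.1  0.3  4.1] q [0.16 0.05 1.91 0.   1.19 0.54] 0.007917950309063428 1.663743769749999
(array([-0.0002,  0.0011, -0.0021]), array([-0.038,  0.003, -0.009]))
(array([-0.0002,  0.0166,  0.0228]), array([-0.038,  0.003, -0.009]))
```

```bash
python3 -m jog '0 0.008 0.0115 0 0 0 255;0 0.0085 0.0115 0 0 0 255;0 0.006 0.0132 0 0 0 255;0 0.006 0.0132 0 0 0 255;0 0 0 0 0 0 255'
python3 - <<'E'
from h import *;from bench import ctrl
s=ctrl.sense();show(s)
for ph in(.4,.25,.1,0.0):print(goal(s,cov(ph,152,off=17.5*min(1,ph/.4)),YB,0,0))
E
```

```text
t: 9.25
position: [0.5577, 0.107, 0.1667]
tool_rot: [-3.138, -0.001, 1.198]
ft_force: [0.8, -1.2, 4.9]
opening: 0.008
grasp_force: 2.2
t 9.25 p [0.5577 0.107  0.1667] rpy [-3.138e+00 -1.000e-03  1.198e+00] f [ 0.8 -1.2  4.9] q [0.14 0.12 1.91 0.   1.11 0.52] 0.00787295234629783 2.1850744262337685
(array([-0.0007, -0.0023,  0.0009]), array([-0.026, -0.004, -0.008]))
(array([-0.0007,  0.0154,  0.0277]), array([-0.026, -0.004, -0.008]))
(array([-0.0007,  0.0291,  0.0556]), array([-0.026, -0.004, -0.008]))
(array([-0.0007,  0.0358,  0.0745]), array([-0.026, -0.004, -0.008]))
```

```bash
python3 -m jog '0 0.006 0.014 0 0 0 255;0 0.006 0.014 0 0 0 255;0 0.005 0.014 0 0 0 255;0 0.005 0.013 0 0 0 255;0 0 0 0 0 0 255'
python3 - <<'E'
from h import *;from bench import ctrl
s=ctrl.sense();show(s)
for ph in(.1,0.0):print(goal(s,cov(ph,152,off=0),YB,0,0))
E
```

```text
t: 9.75
position: [0.5719, 0.1015, 0.122]
tool_rot: [-3.134, 0.0, 1.198]
ft_force: [-4.0, 2.0, 4.8]
opening: 0.002
grasp_force: 2.7
t 9.75 p [0.5719 0.1015 0.122 ] rpy [-3.134  0.     1.198] f [-4.   2.   4.8] q [0.13 0.19 1.92 0.   1.04 0.5 ] 0.002141150220281365 2.7126847537147114
(array([-0.0007,  0.0153, -0.0004]), array([-0.052,  0.   , -0.007]))
(array([-0.0007,  0.0167,  0.0186]), array([-0.052,  0.   , -0.007]))
```

```bash
python3 -m jog '0 0.003 0.006 0 0 0 255;0 0.003 0.006 0 0 0 255;0 0.001 0.004 0 0 0 255;0 0 0 0 0 0 255'
python3 -m jog '0 0 0.003 0 0 0 255;0 0 0 0 0 0 255'
python3 -m jog '0 0 0.002 0 0 0 255;0 0 0 0 0 0 255'
```

```text
t: 10.15
position: [0.5778, 0.0995, 0.1111]
tool_rot: [-3.136, -0.001, 1.198]
ft_force: [-3.8, 2.0, 5.4]
opening: 0.006
grasp_force: 2.8
t: 10.35
position: [0.578, 0.0995, 0.1091]
tool_rot: [-3.137, -0.001, 1.198]
ft_force: [-3.7, 1.2, 6.2]
opening: 0.004
grasp_force: 2.8
t: 10.55
position: [0.5781, 0.0995, 0.1079]
tool_rot: [-3.137, -0.001, 1.198]
ft_force: [-4.8, 1.4, 6.6]
opening: 0.011
grasp_force: 3.5
```

```bash
python3 -m jog '0 0 0.002 0 0 0 255;0 0 0 0 0 0 255'
python3 -m jog '0 0 0.002 0 0 0 255;0 0 0 0 0 0 255'
python3 -m jog '0 0 0.002 0 0 0 255;0 0 0 0 0 0 255'
```

```text
t: 10.75
position: [0.5781, 0.0995, 0.1069]
tool_rot: [-3.137, -0.001, 1.198]
ft_force: [-5.4, 1.1, 10.9]
opening: 0.006
grasp_force: 5.3
t: 10.95
position: [0.5782, 0.0995, 0.1061]
tool_rot: [-3.137, -0.001, 1.198]
ft_force: [-8.0, 0.9, 14.8]
opening: 0.006
grasp_force: 7.0
t: 11.15
position: [0.5782, 0.0995, 0.1058]
tool_rot: [-3.137, -0.001, 1.198]
ft_force: [-10.6, -0.4, 21.0]
opening: 0.004
grasp_force: 10.4
```

```bash
python3 -m jog '0 -0.002 0.002 0 0 0 255;0 0 0.001 0 0 0 255;0 0 0 0 0 0 255'
python3 - <<'E'
from h import *;from bench import ctrl
show(ctrl.sense())
c=ctrl.capture('scene');t=ctrl.capture('wrist')
cv2.imwrite('pics/s3.png',np.hstack([cv2.resize(c['color'][130:260,200:350],(450,390)),cv2.resize(t['color'],(350,390))])[:,:,::-1])
E
```

```text
t: 11.45
position: [0.5782, 0.0995, 0.1057]
tool_rot: [-3.14, -0.001, 1.199]
ft_force: [-11.9, -1.7, 29.2]
opening: -0.001
grasp_force: 14.5
t 11.45 p [0.5782 0.0995 0.1057] rpy [-3.140e+00 -1.000e-03  1.199e+00] f [-11.9  -1.7  29.2] q [0.13 0.22 1.92 0.   1.   0.5 ] -0.0007654564867991309 14.455942078493536
```

View pics/s3.png

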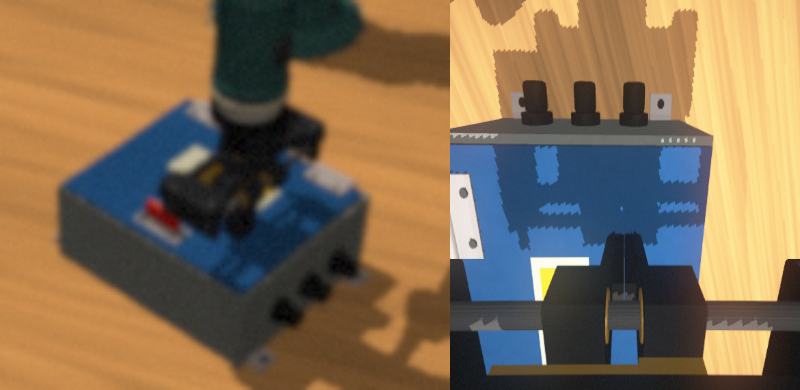

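The cover lies flat and shut, with the red wing standing up through the slot at (160,212) and clear of the gripper. The last 8 N of push moved it only 0.1 mm, so it is against its stop, and it is held at about 29 N.

```bash
python3 -c "
from bench import ctrl
print(ctrl.job_done())"
```

```text
the job is handed in; nothing more can be done
None
```

The wing is in line with the slot and stands up through it, the cover is fully shut on its seal with the arm still pressing it down at about 29 N, and I left the padlock, screwdriver and mug alone.

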